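# Load the drying box and set its timer

### The arm

A 7-joint arm with a two-finger parallel gripper is mounted at the origin on the work surface. World frame = base frame: x ahead of the robot, y to its left, z up, the work surface at z = 0. Lengths are in m, angles in rad, forces in N, time in s.
With the tool pointing down it reaches from about 0.425 to 0.875 m from the base axis. Payload 4.7 kg.
Tool frame: the origin (TCP) lies between the finger pads; the fingertips stand 19 mm ahead of it and the grasp point (between the pads) is the TCP (ctrl.tip_extent is the distance from the TCP to the fingertips, in m); z points along the fingers, y is the line along which they close (so a half turn about z gives the same grasp; the last joint's range is limited). The gripper opens to 87 mm and grips with 3 to 60 N. Pads are 19 mm wide; open, the fingers measure 117 mm over their backs; the gripper's body (75 mm by 190 mm) begins 51 mm behind the grasp point.
Start: joints at [-1.183, 0.321, -0.07, 1.45, 0.023, 1.371, -0.057], TCP at [0.237, 0.605, 0.242] pointing down, gripper open.
Joint ranges: [-2.86, 2.86], [-0.3, 2.09], [-1.38, 1.24], [0.06, 2.45], [-1.56, 4.7], [0.09, 2.05], [-2.69, 2.69]. Speed limits (rad/s): [2.57, 2.57, 3.14, 3.14, 3.14, 3.14, 3.14].

### API

Orientations are given as a rotation vector (axis times angle).
In Python, from bench import ctrl gives the robot as it stands.
- The arm moves only by the shell command python3 -m crank 'ROWS' [OPENING] [FORCE]. ROWS is JSON, a list of rows, each an object of numbers: "tx", "ty", "tz": the shift along the tool's x, y, z in mm; "turn": the turn about the tool's z in units of 5 degrees (1.0 is 5 degrees). In form: [{"tx": .., "ty": .., "tz": .., "turn": ..}, ...]. A call has 1 to 5 rows; each row is the pose to reach, as a shift and turn from the pose commanded when the call began, along the tool's axes at that moment; what a row does not reach only later rows make up. A row lasts 1/8 s, in which the tool goes at most 62.5 mm and 10.7 degrees, less where a joint would pass 70% of its speed; a pose out of reach is approached as far as the arm can. A call with a gripper value outside its range is refused whole. OPENING is the finger opening in mm, from 0 to 87, set as the call begins (- or left out, the last holds). The fingers move at their own pace and stop on an object; FORCE is the grip in N (left out, the last holds). Time passes only in rows, so rows that repeat a pose let the fingers close. It gives the time, the measured TCP pose, the force, the opening and the grip force at its end, in the units of the state.
- ctrl.get_state(): the state, without advancing time (a new reading comes with each control period).
- ctrl.get_image(name): name is "side" or "top"; returns (picture, depth): 480x640x3 uint8, red, green, blue; 480x640 float32, m along the optical axis (not along the pixel's ray), 0 where there is no reading.
- ctrl.camera_model(name): a dict with "intrinsics" (3x3 intrinsics, pixels), "origin" and "orientation" of the camera in the world. Camera axes: x right, y down, z forward; pixel columns grow to the right and rows downward; lengths in m; the calibration is good to about 2 mm. A picture is of the moment at which its call begins. camera_model takes no time and is no camera call.
- ctrl.close_job(): hands the job in; it is judged then, once.
Trained networks look in the newest picture that a camera, given by its name, has taken for a name from the list of things; names that differ only in an ending like _2 or _b are one class to them, and where a whole thing is asked for, a point or a joint stands for the part that bears it (a point fixed in the world has none). Each returns a list of dicts, best first, with "confidence" (0 to 1); they miss things now and then, are a little off and sometimes report something else, mostly with a low value. They report only what shows in the picture. A call takes as long as a camera call. They do not tell look-alikes from the thing itself.
- ctrl.recognise(camera, query): "xyz" ([x, y, z] in m, in world coordinates, good to about 4 mm: the middle of the surface that is visible of it).
- ctrl.mark_of(camera, query): "xyz" ([x, y, z] in m, in world coordinates, good to about 4 mm: a listed point, or the origin of a listed thing).
The state is a dict: "time": time; "joint_positions": joint angles; "qd": joint speeds; "joint_torque": joint torques, N m; "position": TCP position; "tool_rot": TCP orientation; "ft_force": force on the tool from outside, world axes, zero at the start; "torque": the same for the moment, N m; "grip_width": opening from 0.0 (shut) to 1.0 (fully open); "grip_force": force on a finger pad.
Only numpy, scipy, OpenCV 4.12 (cv2) and the standard library are available. Lean on these libraries where they do the work, as an engineer would, in place of code of your own. Each camera call takes 0.05 s, during which the arm holds its last target. There are 200 camera calls.

### The job

First turn the timer dial fully back to the red off mark; then lay every carved handle on the bench inside the drying box, each flat on its floor and none on top of another. Then swing the yellow keeper bar fully shut across the box, and last of all turn the dial until its white pointer stands at the green run mark. Leave the bottle, pliers and brush where they are.

Things in the scene. Friction and masses are not known exactly. Their poses are not given: they have to be found in the camera images.
- drybox_in (a point): centre of the inner floor of the drying box: a fixed, low, white open-topped steel box, outside 200 mm (its x) by 330 mm (its y) and 60 mm high, walls and floor 5 mm thick (inside 190 x 320 mm, rim 55 mm above this point). Axes are the box's: x points to its far wall (where the keeper bar is hinged), y to its left, z up.
- keeper (a joint): yellow keeper bar (18 mm wide, 10 mm thick, underside 4 mm above the box rim), swinging level about a pin on the middle of the far wall. Rad: 0 = shut, at its stop, straight across the opening, pointing along the box's -x; grows as it opens, clockwise seen from above; near 1.57 it points along the box's +y, clear of the opening. Stiff hinge (0.2 N m): stays where left.
- keeper_hinge (a point): on the axis of the keeper bar's hinge pin, at the height of the bar's underside, on the middle of the far wall. Axes turn with the bar: -x points along the bar to its grip, z up.
- keeper_grip (a point): on the axis of the black upright round grip at the free end of the keeper bar (20 mm diameter, 40 mm tall, standing on the bar), 23 mm above the bar's top face and 17 mm below the top of the grip; 215 mm from the hinge axis. It can be gripped from above at this height, in any direction, and turns freely between the fingers as the bar swings.
- dial (a joint): timer dial, a black knob on top of the grey timer block. Value in rad: 0 = off, against its end stop, white pointer at the red off mark (which lies on the timer's -x side); it grows as the dial is turned clockwise seen from above, up to 3.2. Light friction (0.04 N m): stays where it is left.
- dial_grip (a point): on the dial's vertical axis, at the height to grip: the dial is a flat 90 mm disc (8 mm thick) with an upright bar grip across it, 70 mm long, 14 mm thick, 32 mm tall above the disc; this point is 24 mm above the disc and 8 mm below the bar's top. Axes turn with the dial: x runs along the bar (the pointer is towards -x), y across it, z up.
- dial_pointer (a point): tip of the dial's white pointer line, at the rim of its disc, 45 mm from the axis; turns with the dial.
- timer: fixed grey timer block, 122 x 122 mm and 40 mm high, with a white scale on top and the dial in its middle. Origin at the centre of its underside, on the dial's axis; x forward, y left, z up. The red off mark lies on its -x side, 45 to 59 mm from the axis.
- run_mark_tip (a point): inner end of the green run mark (14 x 8 mm) on the timer's white scale, 45 mm from the dial's axis: the place where the pointer tip comes when the dial is set exactly. Its x axis points from the mark to the dial's axis, z up. The mark lies 0.8 to 1.9 rad clockwise of the red off mark.
- horn_dark: carved tool handle of near-black horn with a brass collar, 110 mm long (x), 26 mm wide (y), 22 mm high (z), 60 to 130 g; origin at its centre, brass collar towards +x. It may be absent.
- horn_amber: carved tool handle of amber-brown horn with a brass collar, 110 mm long (x), 26 mm wide (y), 22 mm high (z), 60 to 130 g; origin at its centre, brass collar towards +x. It may be absent.
- bone_pale: carved tool handle of pale ivory-coloured bone with a brass collar, 110 mm long (x), 26 mm wide (y), 22 mm high (z), 60 to 130 g; origin at its centre, brass collar towards +x. It may be absent.
- wood_red: carved tool handle of dark red-brown wood with a brass collar, 110 mm long (x), 26 mm wide (y), 22 mm high (z), 60 to 130 g; origin at its centre, brass collar towards +x. It may be absent.
- water_bottle: clear water bottle with a blue cap, 64 mm across and 200 mm tall; origin at the centre of its base. Bystander.
- pliers: pliers with black grips lying flat, about 165 mm long (x, jaws to +x), 17 mm high; origin at their joint, underside. Bystander.
- brush: flat paint brush with a yellow handle and grey bristles, about 200 mm long, lying along its x; origin at its underside near mid-length. Bystander.
Mind the look-alikes: they are no part of the job. Leave any blue or turquoise look-alike of the horn_amber alone.

How it is judged:
By the outcome, as a careful person would: the job done as asked, in the order asked, and still so for the second after the job is handed in, with the robot touching nothing.
Of horn_dark, horn_amber, bone_pale, wood_red only 3 to 4 are there at a start; the rules pass over those that are not, and their reading is None.
At some moment in a run one of horn_dark, horn_amber, bone_pale, wood_red may be knocked a few centimetres aside while the robot is not near it.
Once in a run the grip may slacken for a moment while it holds something.
It also fails if it takes over 200 s, if anything falls off the work surface, if the arm or the gripper's body presses on something with over 40 N, if the wrist force passes 120 N, or if a joint passes its speed limit or range.

## Working session

There is one attempt and no reset: what is moved stays moved. The work goes in short steps, Python scripts to look and compute and a shell command to move; the robot and the scene stay as the last step left them, time stands still between calls to the robot, and variables do not carry over. Pictures are saved under pics/ and viewed, at most 14 in all, crops included, and the job is handed in when it is done.

```bash
ls; mkdir -p pics; python3 - <<'E'
from bench import ctrl
import cv2
s=ctrl.get_state(); print({k:s[k] for k in('time','position','tool_rot','grip_width','ft_force')})
for n in('top','side'):
    im,d=ctrl.get_image(n); cv2.imwrite(f'pics/{n}0.png',im[:,:,::-1]); import numpy as np; np.save(f'{n}0.npy',d)
    print(ctrl.camera_model(n))
    for q in ['drybox_in','keeper_hinge','keeper_grip','dial_grip','dial_pointer','timer','run_mark_tip','horn_dark','horn_amber','bone_pale','wood_red','water_bottle','pliers','brush']:
        print(n,q,[(np.round(r['xyz'],3).tolist(),round(r['confidence'],2)) for r in ctrl.mark_of(n,q)[:4]])
E
```

```text
pics
{'time': 0.0, 'position': array([0.23720605, 0.60461606, 0.24046538]), 'tool_rot': array([-5.83673538e-01, -3.08662113e+00,  2.96325807e-03]), 'grip_width': 1.0006833213337056, 'ft_force': array([0.33279923, 0.19457418, 0.21562109])}
{'intrinsics': array([[530.88981181,   0.        , 316.51305826],
       [  0.        , 530.88981181, 244.59783287],
       [  0.        ,   0.        ,   1.        ]]), 'origin': array([0.42891679, 0.11089212, 1.20462773]), 'orientation': array([-2.16739995,  2.18607912, -0.14139314])}
top drybox_in [([0.557, -0.297, 0.003], 0.66), ([0.463, 0.016, 0.004], 0.63)]
top keeper_hinge [([0.651, -0.305, 0.065], 0.93)]
top keeper_grip []
top dial_grip [([0.46, 0.013, 0.072], 0.79), ([0.784, 0.071, -0.003], 0.7), ([0.454, 0.338, 0.015], 0.61)]
top dial_pointer [([0.501, 0.038, 0.047], 0.94)]
top timer [([0.462, 0.017, 0.004], 0.91)]
top run_mark_tip [([0.464, 0.057, 0.05], 0.48)]
top horn_dark []
top horn_amber [([0.616, 0.492, 0.01], 0.81), ([0.464, 0.467, 0.013], 0.8), ([0.648, 0.168, 0.01], 0.62), ([0.317, 0.423, 0.012], 0.6)]
top bone_pale [([0.41, 0.20
[... 722 characters left out ...]
)]
side dial_grip [([0.454, 0.008, 0.076], 0.73)]
side dial_pointer [([0.497, 0.038, 0.044], 0.87)]
side timer [([0.46, 0.011, 0.0], 0.98)]
side run_mark_tip [([0.781, 0.073, -0.0], 0.48)]
side horn_dark []
side horn_amber [([0.321, 0.421, 0.013], 0.96), ([0.65, 0.166, 0.01], 0.92), ([0.616, 0.496, 0.012], 0.86), ([0.597, 0.359, 0.007], 0.57)]
side bone_pale [([0.411, 0.208, 0.01], 0.63), ([0.461, 0.017, 0.004], 0.43)]
side wood_red [([0.456, 0.335, 0.008], 0.61)]
side water_bottle [([0.784, 0.074, -0.003], 0.69), ([0.558, -0.297, -0.001], 0.4)]
side pliers [([0.788, -0.104, -0.002], 0.81)]
side brush [([0.754, 0.278, 0.002], 0.71), ([0.41, 0.21, 0.008], 0.68), ([0.652, -0.09, 0.093], 0.57)]
```

View pics/top0.png

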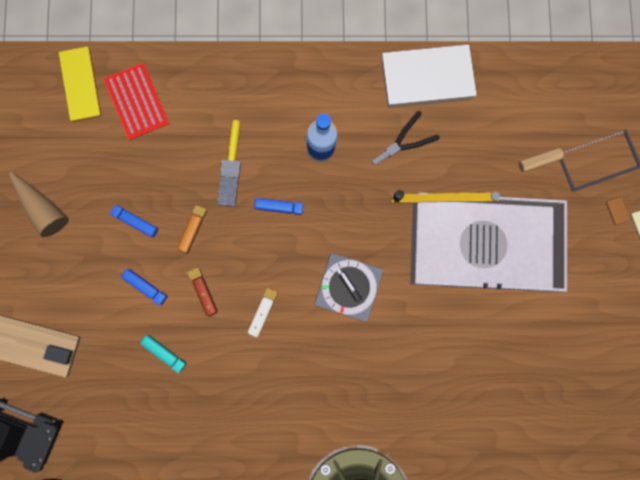

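View pics/side0.png

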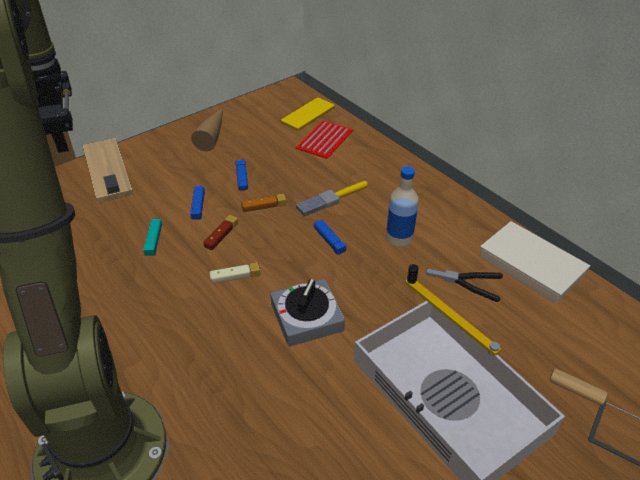

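The top view shows red handle (202,292), bone (262,313) and amber (192,229). There is no horn_dark, and the blue and turquoise pieces are look-alikes. The timer is at (349,288), with red at the bottom, green on the left and the pointer up-left. The keeper is open along the far wall.

```bash
cat > h.py <<'E'
from bench import ctrl
import numpy as np, cv2
from scipy.spatial.transform import Rotation as R
def cloud(n, im=None, d=None):
    if d is None: im,d=ctrl.get_image(n)
    m=ctrl.camera_model(n); K=m['intrinsics']; v,u=np.mgrid[:480,:640]
    p=np.stack([(u-K[0,2])/K[0,0]*d,(v-K[1,2])/K[1,1]*d,d],-1)
    w=p@R.from_rotvec(m['orientation']).as_matrix().T+m['origin']; w[d==0]=np.nan
    return im,cv2.cvtColor(im,cv2.COLOR_RGB2HSV),w
def rect(w,mask):
    p=w[mask]; (c,s,a)=cv2.minAreaRect((p[:,:2]*1000).astype(np.float32))
    if s[0]<s[1]: a+=90
    return np.round(c,1),np.round(sorted(s),1),round((a+90)%180-90,1),round(float(np.median(p[:,2]))*1000,1),len(p)
def obj(w,xy,r=.08,zmin=.010,zmax=.04):
    m=(w[...,2]>zmin)&(w[...,2]<zmax)
    n,l=cv2.connectedComponents(m.astype(np.uint8),connectivity=4)
    dd=np.where(m,np.hypot(w[...,0]-xy[0],w[...,1]-xy[1]),9); i=np.unravel_index(dd.argmin(),dd.shape)
    return rect(w,l==l[i])
def state():
    s=ctrl.get_state(); M=R.from_rotvec(s['tool_rot']).as_matrix()
    return s,M,np.degrees(np.arctan2(M[1,1],M[0,1]))
def plan(x,y,z,yawy,half=None):
    """deltas (tool axes now, mm, 5deg units) to world mm pose with closing line at yawy deg"""
    s,M,ya=state(); d=M.T@(np.array([x,y,z])-s['position']*1000)
    t=-(yawy-ya); t=(t+90)%180-90
    print('t',round(s['time'],2),'pos',np.round(s['position']*1000,1),'yawy',round(ya,1),'q7',round(np.degrees(s['joint_positions'][6])),'az',round(np.degrees(np.arctan2(y,x))),
     'w',round(s['grip_width']*87,1),'gf',round(s['grip_force'],1),'F',np.round(s['ft_force'],1))
    print('  -> tx %.1f ty %.1f tz %.1f turn %.2f (alt %.2f)'%(*d,t/5,(t-180*np.sign(t))/5))
def dial(w,hsv,c):
    dd=np.hypot(w[...,0]-c[0],w[...,1]-c[1])
    out={}
    H,S,V=[hsv[...,i].astype(int) for i in range(3)]
    z=w[...,2]
    ms={'bar':(dd<.045)&(z>.066),'red':(dd<.07)&(S>120)&((H<8)|(H>172))&(V>90),'green':(dd<.07)&(S>100)&(H>45)&(H<85),
        'white':(dd<.05)&(S<60)&(V>150)&(z>.044),'block':(dd<.1)&(z>.03)&(z<.044)}
    for k,m in ms.items():
        if m.sum()<3: print(k,m.sum()); continue
        p=w[m][:,:2].mean(0)-c
        print(k,rect(w,m),'dir',round(np.degrees(np.arctan2(p[1],p[0])),1),'r',round(np.hypot(*p)*1000,1))
E
python3 - <<'E'
from h import *
im,hsv,w=cloud('top')
for k,c in dict(amber=(.598,.363),red=(.455,.337),bone=(.41,.208)).items(): print(k,obj(w,c))
for c in ((.462,.014),(.458,.013)): dial(w,hsv,np.array(c))
m=(w[...,2]>.03)&(w[...,2]<.062)&(w[...,1]<-.1)&(w[...,0]>.4)&(w[...,0]<.68)&(w[...,1]>-.5); print('box',rect(w,m))
cv2.imwrite('pics/dial0.png',cv2.resize(im[240:340,300:400],(600,600),interpolation=cv2.INTER_CUBIC)[:,:,::-1])
plan(461,14,180,0)
E
```

```text
amber (array([594.4, 365. ]), array([ 27.7, 109.7]), -23.8, 20.8, 587)
red (array([453.2, 338.1]), array([ 27.6, 109.7]), 24.4, 21.0, 596)
bone (array([407.2, 206.1]), array([ 26.2, 109.9]), -24.3, 21.0, 586)
bar (array([461.3,  14.5]), array([14.3, 69.6]), 33.2, 81.8, 229) dir 139.6 r 1.5
red (array([411.6,  30.3]), array([ 4.6, 11. ]), -4.0, 40.9, 12) dir 161.7 r 52.4
green (array([461.9,  66.4]), array([ 2.4, 13.2]), -89.9, 41.3, 13) dir 90.1 r 51.9
white (array([465.2,  16. ]), array([88.4, 90.5]), 53.2, 80.7, 106) dir 22.2 r 13.9
block (array([461.3,  14.3]), array([122. , 122.1]), -18.5, 39.6, 1665) dir 139.9 r 2.0
bar (array([461.3,  14.5]), array([14.3, 69.6]), 33.2, 81.8, 229) dir 34.7 r 3.5
red (array([411.6,  30.3]), array([ 4.6, 11. ]), -4.0, 40.9, 12) dir 159.1 r 49.0
green (array([461.9,  66.4]), array([ 2.4, 13.2]), -89.9, 41.3, 13) dir 85.8 r 53.1
white (array([462.2,  10.6]), array([87.8, 94.5]), 56.7, 80.5, 109) dir 14.0 r 14.4
block (array([461.3,  14.3]), array([122. , 122.1]), -18.5, 39.6, 1665) dir 43.3 r 3.4
box (array([ 555.7, -299. ]), array([204.1, 334.3]), 86.6, 55.3, 1787)
t 1.55 pos [237.4 605.1 241.6] yawy 68.6 q7 -3 az 2 w 87.4 gf 0.0 F [-0.1 -0.6  1.4]
  -> tx -424.0 ty -468.7 tz 61.6 turn 13.72 (alt -22.28)
```

View pics/dial0.png

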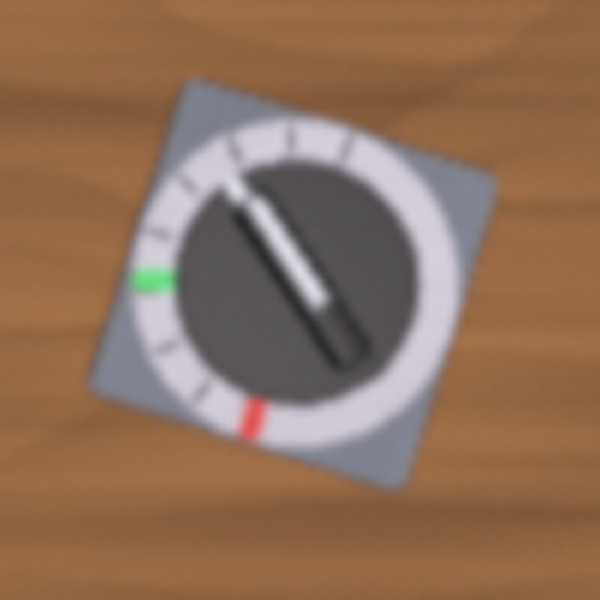

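```bash
python3 -m crank '[{"tx":-170,"ty":-188,"tz":25,"turn":10},{"tx":-170,"ty":-188,"tz":25,"turn":10},{"tx":-170,"ty":-188,"tz":25,"turn":10},{"tx":-170,"ty":-188,"tz":25,"turn":10},{"tx":-170,"ty":-188,"tz":25,"turn":10}]' 45 30; python3 -c "
from h import *
plan(461.3,14.5,180,-56.8)"
```

```text
time: 2.17
position: [0.3295, 0.3631, 0.2165]
tool_rot: [1.849, 2.539, -0.001]
ft_force: [-0.4, 0.6, 0.6]
grip_width: 0.558
grip_force: 0.0
t 2.17 pos [329.5 363.1 216.5] yawy 17.9 q7 -33 az 2 w 48.5 gf 0.0 F [-0.4  0.6  0.6]
  -> tx -372.2 ty 18.5 tz 36.9 turn 14.94 (alt -21.06)
```

```bash
python3 -m crank '[{"tx":-200,"ty":10,"tz":18,"turn":8},{"tx":-200,"ty":10,"tz":18,"turn":8},{"tx":-200,"ty":10,"tz":18,"turn":8},{"tx":-200,"ty":10,"tz":18,"turn":8},{"tx":-200,"ty":10,"tz":18,"turn":8}]' >/dev/null; python3 -m crank '[{"tx":-126,"ty":117,"tz":19,"turn":7},{"tx":-126,"ty":117,"tz":19,"turn":7},{"tx":-126,"ty":117,"tz":19,"turn":7},{"tx":-126,"ty":117,"tz":19,"turn":7},{"tx":-126,"ty":117,"tz":19,"turn":7}]' >/dev/null; python3 -c "
from h import *
plan(461.3,14.5,74,-56.8)"
```

```text
t 3.42 pos [463.3  22.9 179.6] yawy -56.2 q7 -63 az 2 w 44.9 gf 0.0 F [0.2 1.  0.5]
  -> tx -6.3 ty 5.9 tz 105.6 turn 0.13 (alt -35.87)
```

```bash
python3 -m crank '[{"tx":-6.3,"ty":5.9,"tz":40,"turn":0.1},{"tx":-6.3,"ty":5.9,"tz":70,"turn":0.1},{"tx":-6.3,"ty":5.9,"tz":105,"turn":0.1},{"tx":-6.3,"ty":5.9,"tz":105,"turn":0.1},{"tx":-6.3,"ty":5.9,"tz":105,"turn":0.1}]' >/dev/null; python3 -c "
from h import *
plan(461.3,14.5,74,-56.8)"
```

```text
t 4.05 pos [462.   14.3  75.7] yawy -56.8 q7 -59 az 2 w 45.2 gf 0.0 F [ 0.  -0.8  0.6]
  -> tx -0.4 ty -0.6 tz 1.7 turn 0.01 (alt -35.99)
```

```bash
python3 -m crank '[{"tx":0,"ty":0,"tz":1.5},{"tx":0,"ty":0,"tz":1.5},{"tx":0,"tz":1.5},{"tz":1.5}]' 0 35; for i in 1; do python3 -m crank '[{"turn":-2},{"turn":-4},{"turn":-6},{"turn":-8},{"turn":-10}]'; python3 -m crank '[{"turn":-2},{"turn":-4},{"turn":-6},{"turn":-8},{"turn":-10}]'; python3 -m crank '[{"turn":-2},{"turn":-4},{"turn":-5},{"turn":-5},{"turn":-5}]';done | grep -E "force|width"; python3 -c "
from h import *
plan(461.3,14.5,74,71.5); print(ctrl.get_state()['torque'])"
```

```text
t 4.05 pos [462.   14.3  75.7] yawy -56.8 q7 -59 az 2 w 45.2 gf 0.0 F [ 0.  -0.8  0.6]
  -> tx -0.4 ty -0.6 tz 1.7 turn 10.35 (alt -25.65)
[-0.05912275  0.1419194  -0.00363013]$[0]: bad value
$[0]: bad value
$[0]: bad value
$[0]: bad value
```

```bash
python3 -m crank '[{"tx":0,"ty":0,"tz":1.5,"turn":0},{"tx":0,"ty":0,"tz":1.5,"turn":0},{"tx":0,"ty":0,"tz":1.5,"turn":0},{"tx":0,"ty":0,"tz":1.5,"turn":0}]' 0 35; (python3 -m crank '[{"tx":0,"ty":0,"tz":0,"turn":-2},{"tx":0,"ty":0,"tz":0,"turn":-4},{"tx":0,"ty":0,"tz":0,"turn":-6},{"tx":0,"ty":0,"tz":0,"turn":-8},{"tx":0,"ty":0,"tz":0,"turn":-10}]'; python3 -m crank '[{"tx":0,"ty":0,"tz":0,"turn":-2},{"tx":0,"ty":0,"tz":0,"turn":-4},{"tx":0,"ty":0,"tz":0,"turn":-6},{"tx":0,"ty":0,"tz":0,"turn":-8},{"tx":0,"ty":0,"tz":0,"turn":-10}]'; python3 -m crank '[{"tx":0,"ty":0,"tz":0,"turn":-2},{"tx":0,"ty":0,"tz":0,"turn":-4},{"tx":0,"ty":0,"tz":0,"turn":-5},{"tx":0,"ty":0,"tz":0,"turn":-5},{"tx":0,"ty":0,"tz":0,"turn":-5}]') | grep -E "force|width"; python3 -c "
from h import *
plan(461.3,14.5,74,71.5); print(ctrl.get_state()['torque'])"
```

```text
time: 4.55
position: [0.461, 0.0136, 0.0733]
tool_rot: [-3.011, -0.894, -0.0]
ft_force: [-0.1, -0.3, 4.4]
grip_width: 0.16
grip_force: 35.0
ft_force: [0.3, -0.5, -0.6]
grip_width: 0.165
grip_force: 35.0
ft_force: [4.5, 1.6, -2.4]
grip_width: 0.158
grip_force: 35.0
ft_force: [4.5, 1.9, -5.3]
grip_width: 0.155
grip_force: 35.0
t 6.42 pos [462.7  13.7  73.4] yawy 68.0 q7 65 az 2 w 13.5 gf 35.0 F [ 4.5  1.9 -5.3]
  -> tx 1.5 ty 0.2 tz -0.6 turn -0.70 (alt 35.30)
[ 0.35550257 -1.11706195  0.07263548]
```

```bash
python3 -m crank '[{"tx":1,"ty":0,"tz":0,"turn":-0.7},{"tx":1,"ty":0,"tz":0,"turn":-1.2},{"tx":1,"ty":0,"tz":0,"turn":-1.2}]' >/dev/null;  python3 -c "
from h import *
plan(461.3,14.5,74,71.5); print(ctrl.get_state()['torque'])"; python3 -m crank '[{"tx":0,"ty":0,"tz":0,"turn":-0.6},{"tx":0,"ty":0,"tz":0,"turn":-0.6}]' >/dev/null;  python3 -c "
from h import *
plan(461.3,14.5,74,71.5); print(ctrl.get_state()['torque'])"; python3 -m crank '[{"tx":0,"ty":0,"tz":0,"turn":0},{"tx":0,"ty":0,"tz":0,"turn":0}]' 40 ; python3 -m crank '[{"tx":0,"ty":0,"tz":-100,"turn":0},{"tx":0,"ty":0,"tz":-150,"turn":0},{"tx":0,"ty":0,"tz":-150,"turn":0},{"tx":0,"ty":0,"tz":-150,"turn":0}]' 60 >/dev/null ;  python3 -c "
from h import *
plan(407.2,206.1,200,65.7)"
```

```text
t 6.8 pos [462.6  13.8  73.4] yawy 73.8 q7 71 az 2 w 14.1 gf 35.0 F [ 7.3  2.5 -7.3]
  -> tx 1.4 ty 0.3 tz -0.6 turn 0.46 (alt -35.54)
[ 0.35741545 -1.64827626 -0.78565824]
t 7.05 pos [462.3  13.9  73.4] yawy 76.8 q7 74 az 2 w 14.6 gf 36.0 F [ 6.9  1.3 -5.3]
  -> tx 1.1 ty 0.3 tz -0.6 turn 1.07 (alt -34.93)
[ 0.42956625 -1.41076011 -0.68504533]
time: 7.3
position: [0.4596, 0.0133, 0.0729]
tool_rot: [-0.355, -3.12, 0.001]
ft_force: [0.2, 0.1, 0.8]
grip_width: 0.316
grip_force: 0.0
t 7.8 pos [461.1  13.6 225. ] yawy 77.1 q7 70 az 27 w 58.8 gf 0.0 F [ 1.3 -0.6 -0.4]
  -> tx 95.8 ty 175.5 tz 25.1 turn 2.27 (alt -33.73)
```

```bash
python3 -m crank '[{"tx":95.8,"ty":175.5,"tz":25,"turn":2.2},{"tx":95.8,"ty":175.5,"tz":25,"turn":2.2},{"tx":95.8,"ty":175.5,"tz":25,"turn":2.2},{"tx":95.8,"ty":175.5,"tz":25,"turn":2.2},{"tx":95.8,"ty":175.5,"tz":25,"turn":2.2}]' >/dev/null;  python3 -c "
from h import *
im,hsv,w=cloud('top'); dial(w,hsv,np.array((.4613,.0145))); 
for k,c in dict(amber=(.598,.363),red=(.455,.337)).items(): print(k,obj(w,c))
im,hsv,w=cloud('side'); print('bone',obj(w,(.41,.208)))
plan(407.2,206.1,24,65.7)"
```

```text
bar (array([461.3,  14.4]), array([14.4, 69.6]), -18.6, 81.2, 230) dir 116.9 r 0.6
red (array([410.5,  31.1]), array([2.4, 8.7]), -2.5, 41.1, 9) dir 161.8 r 53.0
green (array([461.8,  65.4]), array([ 2.4, 11. ]), 88.7, 43.4, 12) dir 89.4 r 50.9
white (array([464.7,  19.2]), array([85.4, 91.9]), -22.9, 80.0, 107) dir 156.5 r 11.2
block (array([461.4,  14.3]), array([122.1, 122.3]), -18.5, 39.6, 1666) dir 121.3 r 1.0
amber (array([594.4, 365. ]), array([ 27.1, 109.6]), -22.8, 21.1, 580)
red (array([478.3, 348.7]), array([26. , 56.3]), 23.5, 21.1, 248)
bone (array([406.3, 205.1]), array([ 32.3, 109.4]), -22.7, 21.4, 560)
t 8.53 pos [405.8 204.5 196.9] yawy 66.0 q7 35 az 27 w 60.0 gf 0.0 F [ 0.1 -0.8 -0.4]
  -> tx -0.7 ty 2.4 tz 172.9 turn 0.06 (alt -35.94)
```

```bash
python3 -m crank '[{"tx":-0.5,"ty":1.5,"tz":60,"turn":0},{"tx":-0.5,"ty":1.5,"tz":120,"turn":0},{"tx":-0.5,"ty":1.5,"tz":160,"turn":0},{"tx":-0.5,"ty":1.5,"tz":172.5,"turn":0},{"tx":-0.5,"ty":1.5,"tz":172.5,"turn":0}]' >/dev/null;  python3 -m crank '[{"tx":0,"ty":0,"tz":0,"turn":0},{"tx":0,"ty":0,"tz":0,"turn":0},{"tx":0,"ty":0,"tz":0,"turn":0},{"tx":0,"ty":0,"tz":0,"turn":0}]' 0 35;python3 -m crank '[{"tx":0,"ty":0,"tz":-50,"turn":0},{"tx":0,"ty":0,"tz":-100,"turn":0},{"tx":0,"ty":0,"tz":-150,"turn":0},{"tx":0,"ty":0,"tz":-170,"turn":0},{"tx":0,"ty":0,"tz":-170,"turn":0}]' >/dev/null; python3 -c "
from h import *
plan(530,-390,200,86.6)"
```

```text
time: 9.65
position: [0.4073, 0.2074, 0.026]
tool_rot: [0.651, 3.073, 0.001]
ft_force: [0.5, -0.8, 0.0]
grip_width: 0.32
grip_force: 1.2
t 10.28 pos [407.9 207.8 197. ] yawy 66.1 q7 35 az -36 w 26.1 gf 35.0 F [-0.2 -0.2 -1.7]
  -> tx -353.9 ty -497.0 tz -3.8 turn -4.10 (alt 31.90)
```

```bash
python3 -m crank '[{"tx":-178,"ty":-246,"tz":-3,"turn":0},{"tx":-178,"ty":-246,"tz":-3,"turn":0},{"tx":-178,"ty":-246,"tz":-3,"turn":0},{"tx":-178,"ty":-246,"tz":-3,"turn":0},{"tx":-178,"ty":-246,"tz":-3,"turn":0}]' >/dev/null; python3 -m crank '[{"tx":-180,"ty":-246,"tz":0,"turn":-2},{"tx":-180,"ty":-246,"tz":0,"turn":-4.1},{"tx":-180,"ty":-246,"tz":0,"turn":-4.1},{"tx":-180,"ty":-246,"tz":0,"turn":-4.1},{"tx":-180,"ty":-246,"tz":0,"turn":-4.1}]' >/dev/null; python3 -c "
from h import *
plan(536,-388,30,86.6)
im,hsv,w=cloud('top')
for k,c in dict(amber=(.598,.363),red=(.455,.337)).items(): print(k,obj(w,c))
f=(w[...,2]>-.01)&(w[...,2]<.02)&(w[...,0]>.4)&(w[...,0]<.68)&(w[...,1]<-.25)&(w[...,1]>-.5)&(hsv[...,1]<40); print(rect(w,f))
m=(abs(w[...,2]-.060)<.004)&(w[...,1]<-.1)&(w[...,0]>.4)&(w[...,0]<.68)&(w[...,1]>-.5); print('rim',rect(w,m))
"
```

```text
t 11.53 pos [ 531.6 -374.1  196.2] yawy 86.6 q7 131 az -36 w 25.8 gf 35.0 F [ 0.3  0.6 -0.1]
  -> tx -5.6 ty -13.8 tz 166.2 turn 0.01 (alt -35.99)
amber (array([594.3, 364.9]), array([ 27.4, 109.5]), -23.2, 20.7, 588)
red (array([453.5, 338. ]), array([ 26.8, 109.9]), 23.2, 20.9, 595)
(array([ 559.9, -369.9]), array([214.2, 248.7]), 86.4, 5.0, 6081)
rim (array([ 555.6, -298.3]), array([203.5, 332.4]), 86.8, 59.6, 861)
```

```bash
python3 -m crank '[{"tx":-5.6,"ty":-13.8,"tz":20,"turn":0},{"tx":-5.6,"ty":-13.8,"tz":80,"turn":0},{"tx":-5.6,"ty":-13.8,"tz":130,"turn":0},{"tx":-5.6,"ty":-13.8,"tz":155,"turn":0},{"tx":-5.6,"ty":-13.8,"tz":163,"turn":0}]'; python3 -m crank '[{"tx":0,"ty":0,"tz":0,"turn":0},{"tx":0,"ty":0,"tz":1,"turn":0}]'; python3 -m crank '[{"tx":0,"ty":0,"tz":0,"turn":0},{"tx":0,"ty":0,"tz":0,"turn":0},{"tx":0,"ty":0,"tz":0,"turn":0}]' 48;python3 -m crank '[{"tx":0,"ty":0,"tz":-60,"turn":0},{"tx":0,"ty":0,"tz":-120,"turn":0},{"tx":0,"ty":0,"tz":-170,"turn":0},{"tx":0,"ty":0,"tz":-170,"turn":0}]' >/dev/null; python3 -c "
from h import *
plan(453.4,338,200,-66.2)
im,hsv,w=cloud('side')
print('bone',obj(w,(.536,-.388),zmin=.018,zmax=.04))
"
```

```text
time: 12.2
position: [0.533, -0.3847, 0.0334]
tool_rot: [-0.094, -3.131, -0.01]
ft_force: [-13.3, 11.5, 33.4]
grip_width: 0.296
grip_force: 35.0
time: 12.45
position: [0.5365, -0.387, 0.0342]
tool_rot: [-0.094, -3.14, 0.0]
ft_force: [-0.0, 0.5, -1.1]
grip_width: 0.296
grip_force: 35.0
time: 12.82
position: [0.5368, -0.3872, 0.0347]
tool_rot: [0.094, 3.14, -0.0]
ft_force: [-0.5, 0.4, -0.1]
grip_width: 0.52
grip_force: 0.0
t 13.32 pos [ 538.4 -389.3  210.1] yawy 86.6 q7 132 az 37 w 48.3 gf 0.0 F [ 0.1 -0.5 -0.6]
  -> tx 128.5 ty 721.0 tz 5.9 turn -5.45 (alt 30.55)
bone (array([ 536.8, -386.2]), array([ 27.2, 111.2]), -2.8, 26.7, 892)
```

```bash
python3 -m crank '[{"tx":54,"ty":305,"tz":2,"turn":0},{"tx":54,"ty":305,"tz":2,"turn":0},{"tx":54,"ty":305,"tz":2,"turn":0},{"tx":54,"ty":305,"tz":2,"turn":0},{"tx":54,"ty":305,"tz":2,"turn":0}]' 60 >/dev/null; python3 -m crank '[{"tx":54,"ty":305,"tz":2,"turn":0},{"tx":54,"ty":305,"tz":2,"turn":0},{"tx":54,"ty":305,"tz":2,"turn":0},{"tx":54,"ty":305,"tz":2,"turn":0},{"tx":54,"ty":305,"tz":2,"turn":0}]' >/dev/null; python3 -m crank '[{"tx":20,"ty":111,"tz":2,"turn":-2},{"tx":20,"ty":111,"tz":2,"turn":-4},{"tx":20,"ty":111,"tz":2,"turn":-5.4},{"tx":20,"ty":111,"tz":2,"turn":-5.4}]' >/dev/null; python3 -c "
from h import *
im,hsv,w=cloud('side'); print(obj(w,(.4534,.338)), obj(w,(.594,.365)))
plan(453.4,338,25,-66.2)
"
```

```text
(array([452.3, 336.4]), array([ 28.9, 113.7]), 24.5, 21.6, 455) (array([594.2, 364.7]), array([ 34.9, 110.6]), -24.0, 20.5, 432)
t 15.18 pos [451.3 339.3 197. ] yawy 113.4 q7 75 az 37 w 59.9 gf 0.0 F [ 0.5 -0.6 -0.3]
  -> tx -1.8 ty -1.9 tz 172.0 turn -0.08 (alt 35.92)
```

```bash
python3 -m crank '[{"tx":-1,"ty":-1,"tz":60,"turn":0},{"tx":-1,"ty":-1,"tz":120,"turn":0},{"tx":-1,"ty":-1,"tz":160,"turn":0},{"tx":-1,"ty":-1,"tz":172,"turn":0},{"tx":-1,"ty":-1,"tz":172,"turn":0}]' >/dev/null;  python3 -m crank '[{"tx":0,"ty":0,"tz":0,"turn":0},{"tx":0,"ty":0,"tz":0,"turn":0},{"tx":0,"ty":0,"tz":0,"turn":0},{"tx":0,"ty":0,"tz":0,"turn":0},{"tx":0,"ty":0,"tz":0,"turn":0}]' 0 35;python3 -m crank '[{"tx":0,"ty":0,"tz":-50,"turn":0},{"tx":0,"ty":0,"tz":-100,"turn":0},{"tx":0,"ty":0,"tz":-150,"turn":0},{"tx":0,"ty":0,"tz":-170,"turn":0},{"tx":0,"ty":0,"tz":-170,"turn":0}]' >/dev/null; python3 -c "
from h import *
plan(541,-298,200,86.6)"
```

```text
time: 16.42
position: [0.4535, 0.3396, 0.027]
tool_rot: [-0.642, 3.075, -0.0]
ft_force: [-0.7, -0.9, 2.6]
grip_width: 0.292
grip_force: 35.0
t 17.05 pos [453.8 340.4 198.1] yawy 113.6 q7 76 az -29 w 25.6 gf 35.0 F [ 0.4  0.8 -0.5]
  -> tx 175.5 ty -620.0 tz -3.3 turn 5.40 (alt -30.60)
```

```bash
python3 -m crank '[{"tx":80,"ty":-284,"tz":-3,"turn":0},{"tx":80,"ty":-284,"tz":-3,"turn":0},{"tx":80,"ty":-284,"tz":-3,"turn":0},{"tx":80,"ty":-284,"tz":-3,"turn":0},{"tx":80,"ty":-284,"tz":-3,"turn":0}]' >/dev/null; python3 -m crank '[{"tx":80,"ty":-284,"tz":0,"turn":0},{"tx":80,"ty":-284,"tz":0,"turn":0},{"tx":80,"ty":-284,"tz":0,"turn":0},{"tx":80,"ty":-284,"tz":0,"turn":0},{"tx":80,"ty":-284,"tz":0,"turn":0}]' >/dev/null;  python3 -m crank '[{"tx":15,"ty":-52,"tz":0,"turn":2},{"tx":15,"ty":-52,"tz":0,"turn":4},{"tx":15,"ty":-52,"tz":0,"turn":5.4},{"tx":15,"ty":-52,"tz":0,"turn":5.4},{"tx":15,"ty":-52,"tz":0,"turn":5.4}]' >/dev/null; python3 -c "
from h import *
plan(541,-298,34,86.6)"
```

```text
t 18.93 pos [ 540.4 -298.   198.4] yawy 86.7 q7 125 az -29 w 25.4 gf 35.0 F [ 0.3  0.8 -1.6]
  -> tx -0.9 ty -0.0 tz 164.4 turn 0.02 (alt -35.98)
```

```bash
python3 -m crank '[{"tx":0,"ty":0,"tz":50,"turn":0},{"tx":0,"ty":0,"tz":100,"turn":0},{"tx":0,"ty":0,"tz":140,"turn":0},{"tx":0,"ty":0,"tz":158,"turn":0},{"tx":0,"ty":0,"tz":163,"turn":0}]'; python3 -m crank '[{"tx":0,"ty":0,"tz":0,"turn":0},{"tx":0,"ty":0,"tz":1,"turn":0}]'; python3 -m crank '[{"tx":0,"ty":0,"tz":0,"turn":0},{"tx":0,"ty":0,"tz":0,"turn":0},{"tx":0,"ty":0,"tz":0,"turn":0}]' 48;python3 -m crank '[{"tx":0,"ty":0,"tz":-60,"turn":0},{"tx":0,"ty":0,"tz":-120,"turn":0},{"tx":0,"ty":0,"tz":-170,"turn":0},{"tx":0,"ty":0,"tz":-170,"turn":0}]' >/dev/null; python3 -c "
from h import *
im,hsv,w=cloud('side')
print('red',obj(w,(.541,-.298),zmin=.018,zmax=.04))
im,hsv,w=cloud('top')
b=obj(w,(.594,.365)); print('amber',b)
plan(*b[0],200,b[2]+90)
"
```

```text
time: 19.55
position: [0.5406, -0.2983, 0.036]
tool_rot: [-0.092, -3.139, -0.0]
ft_force: [-0.1, 0.2, -0.4]
grip_width: 0.291
grip_force: 35.0
time: 19.8
position: [0.542, -0.2992, 0.0373]
tool_rot: [0.093, 3.137, -0.001]
ft_force: [0.5, 0.3, -1.9]
grip_width: 0.294
grip_force: 35.0
time: 20.18
position: [0.541, -0.2986, 0.0359]
tool_rot: [0.094, 3.14, -0.0]
ft_force: [0.1, -0.2, 0.1]
grip_width: 0.516
grip_force: 0.0
red (array([ 540.5, -298.5]), array([ 27.3, 111.9]), -3.3, 26.5, 782)
amber (array([594.7, 365.2]), array([ 27.4, 109.9]), -22.6, 20.7, 583)
t 20.77 pos [ 540.9 -298.4  205.7] yawy 86.6 q7 125 az 32 w 48.3 gf 0.0 F [-0.7  0.2 -0.3]
  -> tx -14.3 ty 665.6 tz 6.0 turn 3.84 (alt -32.16)
```

```bash
python3 -m crank '[{"tx":-6,"ty":290,"tz":3,"turn":0},{"tx":-6,"ty":290,"tz":3,"turn":0},{"tx":-6,"ty":290,"tz":3,"turn":0},{"tx":-6,"ty":290,"tz":3,"turn":0},{"tx":-6,"ty":290,"tz":3,"turn":0}]' 60 >/dev/null; python3 -m crank '[{"tx":-6,"ty":290,"tz":2,"turn":0},{"tx":-6,"ty":290,"tz":2,"turn":0},{"tx":-6,"ty":290,"tz":2,"turn":0},{"tx":-6,"ty":290,"tz":2,"turn":0},{"tx":-6,"ty":290,"tz":2,"turn":0}]' >/dev/null; python3 -m crank '[{"tx":-2,"ty":85,"tz":0,"turn":2},{"tx":-2,"ty":85,"tz":0,"turn":3.8},{"tx":-2,"ty":85,"tz":0,"turn":3.8},{"tx":-2,"ty":85,"tz":0,"turn":3.8}]' >/dev/null; python3 -c "
from h import *
im,hsv,w=cloud('side'); print(obj(w,(.594,.365)))
plan(594.5,365,25,66.8)
"
```

```text
(array([593.5, 364.3]), array([ 35.2, 110.1]), -21.2, 21.1, 428)
t 22.57 pos [594.8 361.7 199.9] yawy 67.5 q7 44 az 32 w 60.1 gf 0.0 F [-0.4 -1.2 -0.3]
  -> tx 1.5 ty 3.3 tz 174.9 turn 0.14 (alt -35.86)
```

```bash
python3 -m crank '[{"tx":0.5,"ty":1.5,"tz":60,"turn":0.1},{"tx":0.5,"ty":1.5,"tz":120,"turn":0.1},{"tx":0.5,"ty":1.5,"tz":160,"turn":0.1},{"tx":0.5,"ty":1.5,"tz":173,"turn":0.1},{"tx":0.5,"ty":1.5,"tz":173,"turn":0.1}]' >/dev/null;  python3 -m crank '[{"tx":0,"ty":0,"tz":0,"turn":0},{"tx":0,"ty":0,"tz":0,"turn":0},{"tx":0,"ty":0,"tz":0,"turn":0},{"tx":0,"ty":0,"tz":0,"turn":0},{"tx":0,"ty":0,"tz":0,"turn":0}]' 0 35;python3 -m crank '[{"tx":0,"ty":0,"tz":-50,"turn":0},{"tx":0,"ty":0,"tz":-100,"turn":0},{"tx":0,"ty":0,"tz":-150,"turn":0},{"tx":0,"ty":0,"tz":-170,"turn":0},{"tx":0,"ty":0,"tz":-170,"turn":0}]' >/dev/null; python3 -c "
from h import *
plan(546,-208,200,86.6)"
```

```text
time: 23.82
position: [0.5946, 0.3662, 0.028]
tool_rot: [0.624, 3.079, 0.0]
ft_force: [-0.7, -0.2, 2.4]
grip_width: 0.294
grip_force: 35.0
t 24.45 pos [594.9 366.2 198.3] yawy 67.1 q7 43 az -21 w 25.7 gf 35.0 F [ 0.2 -0.1 -1.7]
  -> tx -178.5 ty -548.0 tz -2.5 turn -3.90 (alt 32.10)
```

```bash
python3 -m crank '[{"tx":-89,"ty":-274,"tz":-2,"turn":0},{"tx":-89,"ty":-274,"tz":-2,"turn":0},{"tx":-89,"ty":-274,"tz":-2,"turn":0},{"tx":-89,"ty":-274,"tz":-2,"turn":0},{"tx":-89,"ty":-274,"tz":-2,"turn":0}]' >/dev/null; python3 -m crank '[{"tx":-89.5,"ty":-274,"tz":0,"turn":-2},{"tx":-89.5,"ty":-274,"tz":0,"turn":-3.9},{"tx":-89.5,"ty":-274,"tz":0,"turn":-3.9},{"tx":-89.5,"ty":-274,"tz":0,"turn":-3.9},{"tx":-89.5,"ty":-274,"tz":0,"turn":-3.9}]' >/dev/null;  python3 -m crank '[{"tx":0,"ty":0,"tz":0,"turn":0},{"tx":0,"ty":0,"tz":0,"turn":0}]' >/dev/null; python3 -c "
from h import *
plan(546,-208,35,86.6)"
```

```text
t 25.95 pos [ 544.8 -206.8  197.4] yawy 86.6 q7 114 az -21 w 25.8 gf 35.0 F [ 0.7  1.3 -1.8]
  -> tx -1.8 ty -1.3 tz 162.4 turn 0.00 (alt -36.00)
```

```bash
python3 -m crank '[{"tx":-1,"ty":-1,"tz":50,"turn":0},{"tx":-1,"ty":-1,"tz":100,"turn":0},{"tx":-1,"ty":-1,"tz":140,"turn":0},{"tx":-1,"ty":-1,"tz":158,"turn":0},{"tx":-1,"ty":-1,"tz":162,"turn":0}]'; python3 -m crank '[{"tx":0,"ty":0,"tz":0,"turn":0},{"tx":0,"ty":0,"tz":1,"turn":0}]'; python3 -m crank '[{"tx":0,"ty":0,"tz":0,"turn":0},{"tx":0,"ty":0,"tz":0,"turn":0},{"tx":0,"ty":0,"tz":0,"turn":0}]' 48;python3 -m crank '[{"tx":0,"ty":0,"tz":-60,"turn":0},{"tx":0,"ty":0,"tz":-120,"turn":0},{"tx":0,"ty":0,"tz":-170,"turn":0},{"tx":0,"ty":100,"tz":-170,"turn":0},{"tx":0,"ty":180,"tz":-170,"turn":0}]' >/dev/null; python3 -m crank '[{"tx":0,"ty":50,"tz":0,"turn":0},{"tx":0,"ty":100,"tz":0,"turn":0},{"tx":0,"ty":100,"tz":0,"turn":0}]' 60 >/dev/null; python3 -c "
from h import *
for n in('top','side'):
    im,hsv,w=cloud(n); cv2.imwrite(f'pics/{n}1.png',im[:,:,::-1])
    for c in((.536,-.387),(.5405,-.2985),(.545,-.208)): print(n,obj(w,c,zmin=.018,zmax=.04))
    z=w[...,2]; near=np.hypot(w[...,0]-.655,w[...,1]+.09)<.05
    print('grip',rect(w,near&(z>.109)&(z<.118)))
    H,S,V=[hsv[...,i].astype(int) for i in range(3)]
    print('bar',rect(w,(abs(z-.074)<.004)&(S>130)&(H>18)&(H<32)&(abs(w[...,0]-.655)<.1)))
plan(655,-89,200,86.6)"
```

```text
time: 26.58
position: [0.5463, -0.2079, 0.0366]
tool_rot: [-0.091, -3.138, -0.001]
ft_force: [-0.1, -0.5, -0.5]
grip_width: 0.296
grip_force: 35.0
time: 26.82
position: [0.5478, -0.2096, 0.0382]
tool_rot: [0.093, 3.137, -0.0]
ft_force: [-0.1, -0.4, -1.7]
grip_width: 0.294
grip_force: 35.0
time: 27.2
position: [0.5467, -0.2093, 0.0369]
tool_rot: [0.094, 3.14, 0.0]
ft_force: [-1.0, 0.3, 0.3]
grip_width: 0.518
grip_force: 0.0
top (array([ 538.7, -385.5]), array([ 27.7, 110. ]), -2.8, 25.7, 573)
top (array([ 541.4, -297.3]), array([ 28.4, 110. ]), -5.0, 25.8, 572)
top (array([ 548.8, -208.5]), array([ 27.6, 109.2]), -1.8, 25.8, 559)
grip (array([0., 0.]), array([0., 0.]), 0.0, nan, 0)
bar (array([ 653.6, -218.7]), array([ 17.7, 160.9]), -89.7, 73.7, 523)
side (array([ 536.5, -386.1]), array([ 27.6, 111.8]), -2.9, 26.5, 894)
side (array([ 540.9, -298.3]), array([ 28.6, 111.8]), -3.0, 26.8, 767)
side (array([ 547.3, -209.9]), array([ 28.7, 112.6]), -2.9, 26.5, 705)
grip (array([650.5, -89.5]), array([17.8, 20.7]), 56.4, 113.9, 67)
bar (array([ 651.8, -196.5]), array([ 23.4, 235.6]), -89.7, 74.0, 837)
t 28.3 pos [559.8  15.4 206.5] yawy 86.7 q7 88 az -8 w 59.6 gf 0.0 F [ 0.3 -1.  -0.9]
  -> tx -101.2 ty -98.6 tz 6.6 turn 0.01 (alt -35.99)
  return _methods._mean(a, axis=axis, dtype=dtype,
  ret = ret.dtype.type(ret / rcount)
```

View pics/top1.png

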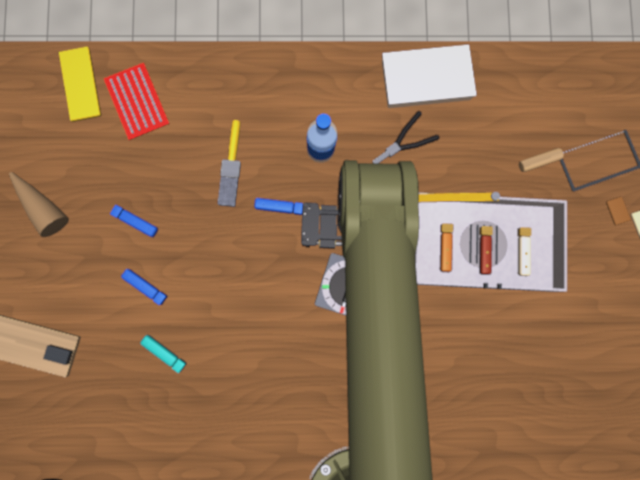

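Amber (447,248), red (486,250) and bone (525,251) all lie in the box. Next I'll measure the keeper.

```bash
python3 -c "
from h import *
im=cv2.imread('pics/top0.png')[:,:,::-1]
im,hsv,w=cloud('top',im,np.load('top0.npy')); z=w[...,2]; x=w[...,0]; y=w[...,1]
print('grip',rect(w,(np.hypot(x-.653,y+.089)<.04)&(z>.108)&(z<.12)))
H,S,V=[hsv[...,i].astype(int) for i in range(3)]
print('bar',rect(w,(abs(z-.074)<.004)&(S>130)&(H>18)&(H<32)&(abs(x-.655)<.1)))
print('pin',rect(w,(np.hypot(x-.653,y+.304)<.025)&(z>.077)&(z<.1)))
print('rim',rect(w,(abs(z-.060)<.004)&(y<-.1)&(x>.4)&(x<.68)&(y>-.5)))
"
python3 -m crank '[{"tx":-50,"ty":-49,"tz":3,"turn":0},{"tx":-94,"ty":-98.6,"tz":6,"turn":0},{"tx":-97,"ty":-98.6,"tz":6,"turn":0},{"tx":-97,"ty":-98.6,"tz":6,"turn":0}]'
```

```text
grip (array([651.8, -89. ]), array([17.7, 19. ]), -88.9, 113.0, 71)
bar (array([ 653. , -187.6]), array([ 18.7, 216.7]), -89.0, 73.9, 654)
pin (array([ 655. , -302.7]), array([16.5, 22. ]), 49.5, 79.4, 57)
rim (array([ 555.4, -298.3]), array([203.6, 332.1]), 86.5, 59.6, 976)
time: 28.8
position: [0.6504, -0.0915, 0.2002]
tool_rot: [-0.1, -3.139, 0.002]
ft_force: [1.1, 1.1, 0.5]
grip_width: 0.69
grip_force: 0.0
```

```bash
python3 -m crank '[{"tx":0,"ty":0,"tz":20,"turn":0},{"tx":0,"ty":0,"tz":20,"turn":0}]' >/dev/null; python3 -c "
from h import *
plan(652,-89,99,86.6)"
```

```text
t 29.05 pos [649.  -86.6 178.2] yawy 86.7 q7 105 az -8 w 60.2 gf 0.0 F [-0.5 -0.1  0.7]
  -> tx -3.5 ty -2.3 tz 79.2 turn 0.02 (alt -35.98)
```

```bash
python3 -m crank '[{"tx":-2.5,"ty":-2,"tz":10,"turn":0},{"tx":-2.5,"ty":-2,"tz":50,"turn":0},{"tx":-2.5,"ty":-2,"tz":72,"turn":0},{"tx":-2.5,"ty":-2,"tz":79,"turn":0},{"tx":-2.5,"ty":-2,"tz":79,"turn":0}]';  python3 -m crank '[{"tx":0,"ty":0,"tz":0,"turn":0},{"tx":0,"ty":0,"tz":0,"turn":0},{"tx":0,"ty":0,"tz":0,"turn":0},{"tx":0,"ty":0,"tz":0,"turn":0}]' 0 20 ; python3 -c "
from h import *
plan(652,-89,99,86.6)
s,M,ya=state(); p=s['position']*1000; h=np.array([653.2,-304]); r=np.hypot(*(p[:2]-h)); a0=np.degrees(np.arctan2(p[1]+304,p[0]-653.2)); print(r,a0)
for a in np.linspace(a0,176.6,12)[1:]:
    q=h+215*np.array([np.cos(np.radians(a)),np.sin(np.radians(a))]); d=M.T@np.array([q[0]-p[0],q[1]-p[1],0]); print(round(a,1),np.round(q,1),np.round(d[:2],1))
"
```

```text
time: 29.68
position: [0.6534, -0.091, 0.1018]
tool_rot: [0.093, 3.14, -0.0]
ft_force: [0.2, -0.5, 0.4]
grip_width: 0.69
grip_force: 0.0
time: 30.18
position: [0.6533, -0.091, 0.1018]
tool_rot: [0.094, 3.14, 0.0]
ft_force: [0.3, 0.3, 0.2]
grip_width: 0.322
grip_force: 0.0
t 30.18 pos [653.3 -91.  101.8] yawy 86.6 q7 107 az -8 w 28.0 gf 0.0 F [0.3 0.3 0.2]
  -> tx 1.4 ty 1.9 tz 2.8 turn -0.00 (alt 36.00)
213.01355565696366 89.9675639859992
97.8 [623.9 -91. ] [29.4 -1.8]
105.7 [595. -97.] [57.9 -9.5]
113.6 [ 567.1 -107. ] [ 85.1 -21.1]
121.5 [ 541.  -120.6] [110.4 -36.3]
129.3 [ 516.9 -137.7] [133.4 -54.8]
137.2 [ 495.4 -158. ] [153.7 -76.3]
145.1 [ 476.9 -181. ] [ 170.8 -100.3]
153.0 [ 461.7 -206.3] [ 184.4 -126.5]
160.8 [ 450.1 -233.5] [ 194.4 -154.3]
168.7 [ 442.3 -262. ] [ 200.4 -183.2]
176.6 [ 438.6 -291.2] [ 202.4 -212.7]
```

```bash
python3 -m crank '[{"tx":0,"ty":0,"tz":0,"turn":0},{"tx":0,"ty":0,"tz":0,"turn":0},{"tx":0,"ty":0,"tz":0,"turn":0}]' 0 20; python3 -m crank '[{"tx":29.4,"ty":-1.8,"tz":0,"turn":0},{"tx":58,"ty":-9.5,"tz":0,"turn":0},{"tx":85,"ty":-21,"tz":0,"turn":0},{"tx":110.4,"ty":-36.3,"tz":0,"turn":0},{"tx":133.4,"ty":-54.8,"tz":0,"turn":0}]'
```

```text
time: 30.55
position: [0.6534, -0.0897, 0.1017]
tool_rot: [0.092, 3.14, 0.003]
ft_force: [-0.7, 4.3, 1.5]
grip_width: 0.219
grip_force: 20.0
time: 31.18
position: [0.5157, -0.1358, 0.1015]
tool_rot: [-0.09, -3.139, -0.005]
ft_force: [-1.7, 5.4, 4.4]
grip_width: 0.221
grip_force: 20.0
```

```bash
python3 -m crank '[{"tx":20.3,"ty":-21.5,"tz":0,"turn":0},{"tx":37.4,"ty":-45.5,"tz":0,"turn":0},{"tx":51,"ty":-71.7,"tz":0,"turn":0},{"tx":61,"ty":-99.5,"tz":0,"turn":0},{"tx":67,"ty":-128.4,"tz":0,"turn":0}]'; python3 -m crank '[{"tx":1.5,"ty":-15,"tz":0,"turn":0},{"tx":2,"ty":-26,"tz":0,"turn":0},{"tx":2,"ty":-29.5,"tz":0,"turn":0},{"tx":2,"ty":-29.5,"tz":0,"turn":0}]'
```

```text
time: 31.8
position: [0.4399, -0.262, 0.1013]
tool_rot: [-0.092, -3.137, -0.004]
ft_force: [-2.1, 3.8, 2.3]
grip_width: 0.225
grip_force: 20.0
time: 32.3
position: [0.4369, -0.2912, 0.1013]
tool_rot: [-0.094, -3.137, -0.002]
ft_force: [-6.8, 1.9, 6.6]
grip_width: 0.225
grip_force: 20.0
```

Push a little further, until the stop shows in the force.

```bash
python3 -m crank '[{"tx":0,"ty":-2,"tz":0,"turn":0},{"tx":0,"ty":-2,"tz":0,"turn":0}]'|grep -E "pos|ft"; python3 -m crank '[{"tx":0,"ty":-2,"tz":0,"turn":0},{"tx":0,"ty":-2,"tz":0,"turn":0}]'|grep -E "pos|ft"; python3 -c "
from h import *
im,hsv,w=cloud('side'); z=w[...,2]; H,S,V=[hsv[...,i].astype(int) for i in range(3)]
print('bar',rect(w,(abs(z-.074)<.004)&(S>130)&(H>18)&(H<32)&(w[...,1]<-.2)))"
```

```text
position: [0.4369, -0.2914, 0.1013]
ft_force: [-7.8, 6.2, 9.3]
position: [0.4369, -0.2915, 0.1012]
ft_force: [-7.3, 11.0, 11.1]
bar (array([ 544.4, -297.4]), array([ 20.3, 233.4]), -3.6, 74.2, 553)
```

```bash
python3 -m crank '[{"tx":0,"ty":3,"tz":0,"turn":0},{"tx":0,"ty":3,"tz":0,"turn":0}]'|grep -E "pos|ft"; python3 -m crank '[{"tx":0,"ty":0,"tz":0,"turn":0},{"tx":0,"ty":0,"tz":0,"turn":0},{"tx":0,"ty":0,"tz":0,"turn":0},{"tx":0,"ty":0,"tz":0,"turn":0}]' 60; python3 -m crank '[{"tx":0,"ty":0,"tz":-20,"turn":0},{"tx":0,"ty":0,"tz":-60,"turn":0},{"tx":0,"ty":0,"tz":-100,"turn":0},{"tx":0,"ty":0,"tz":-100,"turn":0}]' >/dev/null; python3 -c "
from h import *
plan(461.3,14.5,200,71.5)"
```

```text
position: [0.4369, -0.2913, 0.1013]
ft_force: [-6.4, 5.6, 7.2]
time: 33.6
position: [0.4387, -0.2924, 0.1016]
tool_rot: [0.094, 3.14, -0.001]
ft_force: [0.3, 0.1, -0.6]
grip_width: 0.595
grip_force: 0.0
t 34.1 pos [ 440.4 -294.   205.9] yawy 86.6 q7 122 az 2 w 59.9 gf 0.0 F [-0.6  0.7 -0.1]
  -> tx -2.3 ty 309.2 tz 5.4 turn 3.01 (alt -32.99)
```

```bash
python3 -m crank '[{"tx":-2.3,"ty":60,"tz":5,"turn":1},{"tx":-2.3,"ty":309,"tz":5,"turn":3},{"tx":-2.3,"ty":309,"tz":5,"turn":3},{"tx":-2.3,"ty":309,"tz":5,"turn":3},{"tx":-2.3,"ty":309,"tz":5,"turn":3}]' 45 >/dev/null;  python3 -m crank '[{"tx":0,"ty":0,"tz":0,"turn":0},{"tx":0,"ty":0,"tz":0,"turn":0}]' > /dev/null;python3 -c "
from h import *
im,hsv,w=cloud('top'); cv2.imwrite('pics/top2.png',im[:,:,::-1]); z=w[...,2]; H,S,V=[hsv[...,i].astype(int) for i in range(3)]
print('bar',rect(w,(abs(z-.074)<.004)&(S>130)&(H>18)&(H<32)&(w[...,1]<-.2)))
for c in((.536,-.387),(.5405,-.2985),(.545,-.208)): print(obj(w,c,zmin=.018,zmax=.04))
print('rim',rect(w,(abs(z-.060)<.003)&(w[...,1]<-.1)&(w[...,0]>.4)&(w[...,0]<.68)&(w[...,1]>-.5)))
plan(461.3,14.5,74,71.5)"
```

```text
bar (array([ 546.7, -296.4]), array([ 19. , 232.5]), -3.9, 73.7, 677)
(array([ 538.3, -385.1]), array([ 27.2, 109.5]), -2.6, 25.8, 576)
(array([ 541.4, -293.2]), array([ 19.2, 108.8]), -2.5, 25.7, 407)
(array([ 548.6, -208.7]), array([ 26.8, 109.3]), -3.6, 26.0, 564)
rim (array([ 557.4, -298.7]), array([202.7, 331.5]), 87.0, 59.7, 846)
t 35.02 pos [458.3   2.4 196.5] yawy 71.5 q7 65 az 2 w 44.8 gf 0.0 F [-1.3 -1.1  0.2]
  -> tx 1.0 ty 12.5 tz 122.5 turn -0.00 (alt 36.00)
```

View pics/top2.png

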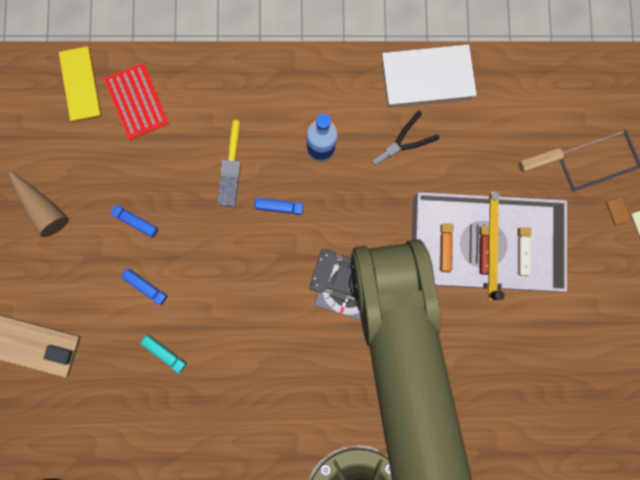

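The keeper lies straight across the box, from (494,197) to (497,295), over the three handles. Now the dial.

```bash
python3 -m crank '[{"tx":1,"ty":9.5,"tz":30,"turn":0},{"tx":1,"ty":9.5,"tz":75,"turn":0},{"tx":1,"ty":9.5,"tz":110,"turn":0},{"tx":1,"ty":9.5,"tz":122,"turn":0},{"tx":1,"ty":9.5,"tz":122,"turn":0}]' >/dev/null;  python3 -m crank '[{"tx":0,"ty":0,"tz":0,"turn":0},{"tx":0,"ty":0,"tz":0,"turn":0}]' > /dev/null;python3 -c "
from h import *
plan(461.3,14.5,74,71.5)"
```

```text
t 35.9 pos [461.5  13.2  75.8] yawy 71.6 q7 70 az 2 w 45.1 gf 0.0 F [ 0.2 -0.3  0.3]
  -> tx 0.6 ty 1.1 tz 1.8 turn 0.02 (alt -35.98)
```

```bash
python3 -m crank '[{"tx":0,"ty":1,"tz":1.5,"turn":0},{"tx":0,"ty":1,"tz":1.5,"turn":0},{"tx":0,"ty":1,"tz":1.5,"turn":0},{"tx":0,"ty":1,"tz":1.5,"turn":0},{"tx":0,"ty":1,"tz":1.5,"turn":0}]' 0 35; python3 -m crank '[{"tx":0,"ty":0,"tz":0,"turn":2},{"tx":0,"ty":0,"tz":0,"turn":4},{"tx":0,"ty":0,"tz":0,"turn":6},{"tx":0,"ty":0,"tz":0,"turn":8},{"tx":0,"ty":0,"tz":0,"turn":8}]' >/dev/null;  python3 -m crank '[{"tx":0,"ty":0,"tz":0,"turn":2},{"tx":0,"ty":0,"tz":0,"turn":4},{"tx":0,"ty":0,"tz":0,"turn":5.5},{"tx":0,"ty":0,"tz":0,"turn":6.4},{"tx":0,"ty":0,"tz":0,"turn":6.4}]';python3 -m crank '[{"tx":0,"ty":0,"tz":0,"turn":0},{"tx":0,"ty":0,"tz":0,"turn":0}]' > /dev/null;python3 -c "
from h import *
plan(461.3,14.5,74,-0.7)
im,hsv,w=cloud('side');dial(w,hsv,np.array((.4613,.0145)))"
```

```text
time: 36.52
position: [0.4609, 0.0145, 0.0731]
tool_rot: [0.502, 3.101, 0.001]
ft_force: [0.6, 0.9, 0.0]
grip_width: 0.159
grip_force: 35.0
time: 37.78
position: [0.4618, 0.015, 0.0731]
tool_rot: [2.225, 2.217, 0.004]
ft_force: [3.6, 4.0, -6.0]
grip_width: 0.156
grip_force: 35.0
t 38.02 pos [461.8  15.   73.1] yawy -0.2 q7 -1 az 2 w 13.9 gf 35.0 F [ 4.5  4.3 -5.4]
  -> tx -0.5 ty -0.5 tz -0.9 turn 0.11 (alt -35.89)
bar (array([457.9,  13.2]), array([82.3, 87.9]), -84.4, 292.0, 4958) dir -122.6 r 23.8
red (array([453.2,   4.6]), array([ 11.6, 111.1]), -30.3, 43.3, 22) dir 168.4 r 35.3
green (array([457.3,  18.2]), array([ 84.7, 109.9]), 43.5, 170.9, 51) dir 175.0 r 21.3
white (array([459.6,   2.6]), array([79.1, 79.8]), -45.4, 45.1, 15) dir -108.2 r 21.5
block (array([459. ,  11.8]), array([122.2, 122.6]), 72.1, 40.3, 1239) dir -114.2 r 31.2
```

Release, retreat clear and check.

```bash
python3 -m crank '[{"tx":0,"ty":0,"tz":0,"turn":0.1},{"tx":0,"ty":0,"tz":0,"turn":0.1}]' >/dev/null; python3 -m crank '[{"tx":0,"ty":0,"tz":0,"turn":0},{"tx":0,"ty":0,"tz":0,"turn":0},{"tx":0,"ty":0,"tz":0,"turn":0}]' 45 >/dev/null; python3 -m crank '[{"tx":0,"ty":0,"tz":-40,"turn":0},{"tx":0,"ty":0,"tz":-90,"turn":0},{"tx":0,"ty":0,"tz":-130,"turn":0},{"tx":0,"ty":0,"tz":-130,"turn":0}]' >/dev/null; python3 -m crank '[{"tx":220,"ty":0,"tz":-20,"turn":0},{"tx":220,"ty":0,"tz":-20,"turn":0},{"tx":220,"ty":0,"tz":-20,"turn":0},{"tx":220,"ty":0,"tz":-20,"turn":0},{"tx":220,"ty":0,"tz":-20,"turn":0}]'; python3 -c "
from h import *
im,hsv,w=cloud('top'); dial(w,hsv,np.array((.4613,.0145)))
cv2.imwrite('pics/dial3.png',cv2.resize(im[240:340,300:400],(500,500),interpolation=cv2.INTER_CUBIC)[:,:,::-1])
z=w[...,2]; H,S,V=[hsv[...,i].astype(int) for i in range(3)]
print('bar',rect(w,(abs(z-.074)<.004)&(S>130)&(H>18)&(H<32)&(w[...,1]<-.2)))"
```

```text
time: 39.83
position: [0.463, 0.2368, 0.2214]
tool_rot: [-2.233, -2.21, 0.004]
ft_force: [0.3, -1.3, 0.2]
grip_width: 0.514
grip_force: 0.0
bar (array([461.3,  14.9]), array([12.9, 68.3]), 89.5, 81.3, 227) dir 96.6 r 0.5
red (array([411.5,  30.1]), array([ 4.6, 10.9]), -1.8, 41.2, 12) dir 161.9 r 51.6
green (array([461.8,  67.5]), array([ 2.3, 11. ]), 89.4, 41.3, 11) dir 89.3 r 52.5
white (array([464.2,  15. ]), array([92.7, 93. ]), -77.4, 77.9, 120) dir 72.3 r 11.1
block (array([461.3,  14.1]), array([122.1, 122.3]), 71.5, 39.9, 1662) dir 122.7 r 1.4
bar (array([ 547.1, -296.3]), array([ 18.2, 233.2]), -3.6, 73.6, 699)
```

View pics/dial3.png

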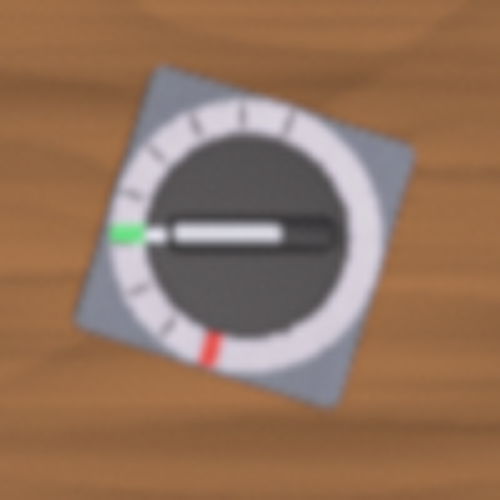

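The pointer at (155,235) meets the green mark at (127,235), so the dial is set.

```bash
python3 -c "
from bench import ctrl
print(ctrl.close_job())"
```

```text
the job is handed in; nothing more can be done
None
```

I handed the job in after about 40 s of the 200 s. The dial went to off, the three handles present (amber, red wood and bone; no dark horn on the bench) lie flat in the box, the keeper is shut against its stop, and the dial pointer is on the green run mark.

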